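# Move the locked air regulator knob to its red preset band

## Task

The air regulator's knob is locked at its home mark. Pull the knob up to unlock it, turn it clockwise to the red preset band while it is out, and push it back down until it is fully home and locked there, then let go. The locking slot is hidden somewhere along the red band, so feel for it gently: never force the knob down, up or round against the lock, and leave the other things on the table alone.

Things in the scene. Friction and masses are not known exactly. Their poses are not given: they have to be found in the camera images.
- regulator: Bench air regulator, fixed to the table: grey base plate 92x92x8 mm, aluminium body 78 mm across and 70 mm high, a round white gauge on its front, brass ports left and right, a black knob on top. Origin under its centre, on the knob's axis; z up; -x is the front (gauge and home mark).
- knob_grip (a point): Point on the knob's upright axis, at the height to grip: 22 mm above the knob's skirt, 11.5 mm below its top (about 104 mm above the table when locked). The knob is a black ribbed barrel 34 mm across and 33.5 mm high on a round skirt 74 mm across and 4 mm thick (top of the skirt 82 mm above the table when locked); it may be gripped at any yaw.
- pointer (a point): End of the white pointer line on the knob's skirt, 37 mm from the axis. Over the front (home mark) when the knob's angle is 0.
- band_mid (a point): Middle of the top edge of the red preset band: an upright red arc just outside the knob's skirt, 41.5 mm from the axis, 4 mm thick, reaching 0.33 rad to either side of its middle. Band and slot are clamped fast. The hidden slot lies under the skirt, 0.7 to 1.25 rad clockwise (from above) of the front, somewhere along the band: not at its middle, but up to 0.28 rad from it.
- knob (a joint): Angle of the knob in rad: 0 at home, growing clockwise seen from above; the free knob turns with about 0.03 N m from -0.12 to 1.8.
- knob_lift (a joint): How far the knob is pulled up, in m: 0 is fully down (locked), a stop ends the pull at 0.010. It stays at any height by friction (about 3 N along the axis).
- lock_key: Hidden locking key inside the knob, 5 mm wide, 30 mm from the axis, under the pointer; origin on the axis, at table height when down. It stands in a slot 6.5 mm wide. Lifted over 6.5 mm it is clear and turns; away from a slot it lands on a flat ring at lift 6.5 mm. Over 25 N on the key, or on the stop that ends the pull, is forcing it. Only two slots: at home and at the band.
- paint_red: bystander: red paint bottle, 36x39x96, standing; origin under its centre
- paint_blue: bystander: blue paint bottle, 34x37x96, standing; origin under its centre
- siphon_jar: bystander: small glass jar with a brass siphon in its lid, 34x34x72, standing; origin under its centre
- eraser: bystander: blue and white eraser, 21x48x13, lying; origin under its centre
- brush_blue: bystander: blue paint brush, 11x161x8, lying; origin under its centre

How it is judged:
By the outcome, as a careful person would: the job done as asked, in the order asked, and still so for the second after the job is handed in, with the robot touching nothing.
It also fails if it takes over 51 s, if anything falls off the work surface, if the arm or the gripper's body presses on something with over 40 N, if the wrist force passes 120 N, or if a joint passes its speed limit or range.

## Robot

A 6-joint arm with a two-finger parallel gripper is mounted at the origin on a cart in front of the work surface, level with it; the furniture and walls round the work are solid. World frame = base frame: x ahead of the robot, y to its left, z up, the work surface at z = 0. Lengths are in m, angles in degrees, forces in N, time in s.
With the tool pointing down it reaches from about 0.375 to 0.9 m from the base axis. Payload 3.1 kg.
Tool frame: the origin (TCP) lies at the centre of the arm's flange, where the gripper is bolted on; the fingertips stand 182 mm ahead of it and the grasp point (between the pads) lies 164 mm ahead of it; x points along the fingers, z is the direction in which the jaws open and shut, and the axes are right-handed (so a half turn about x gives the same grasp; the last joint's range is limited). The gripper opens to 87 mm and grips with 3 to 60 N. Pads are 19 mm wide; open, the fingers measure 117 mm over their backs; the gripper's body (75 mm by 190 mm) begins 51 mm behind the grasp point.
Start: joints at [66.721, 30.224, 82.088, -0, 67.689, -10.227], TCP at [0.141, 0.609, 0.405] pointing down, gripper open.
Joint ranges: [-176.69, 176.69], [-43.24, 126.21], [12.49, 139.97], [-82, 262], [0, 151.66], [-163.58, 163.58]. Speed limits (degrees/s): [159.86, 159.86, 180, 180, 180, 180].

## Interface

Orientations are given as a 3x3 rotation matrix whose columns are the frame's x, y, z axes.
In Python, from rig import bot gives the robot as it stands.
- The arm moves only by the shell command python3 -m crank 'ROWS' [OPENING]. ROWS is JSON, a list of rows, each an object with "offset": the shift along the tool's x, y, z in m, a list of three; "spin": the turn about the tool's x in rad. A call has 1 to 12 rows; each row shifts and turns the commanded pose from where the row before left it, along the tool's axes as they then stand; what a row does not reach is not made up. A row lasts 1/10 s, in which the tool goes at most 50 mm and 8.59 degrees, less where a joint would pass 70% of its speed; a pose out of reach is approached as far as the arm can. A call is refused whole if a number of a shift passes 0.05 or a number of a turn 0.15, either way. A call with a gripper value outside its range is refused whole. OPENING is the finger opening in m, from 0 to 0.087, set as the call begins (- or left out, the last holds). The fingers move at their own pace and stop on an object; the grip force is fixed at half the most. Time passes only in rows, so rows that do not move let the fingers close. It gives the time, the measured TCP pose, the force and the opening at its end, in the units of the state.
- bot.read_state(): the state, without advancing time (a new reading comes with each control period).
- bot.capture(name): name is "scene" or "side" or "wrist"; returns a dict with "pixels" (480x640x3 uint8, blue, green, red), "depth" (480x640 float32, m along the optical axis (not along the pixel's ray), 0 where there is no reading), "K" (3x3 intrinsics, pixels), "world_to_cam" (4x4, takes a point from world to camera coordinates). Camera axes: x right, y up, looking along -z (the intrinsics and any distortion apply to the point x, -y, -z); pixel columns grow to the right and rows downward; lengths in m; the calibration is good to about 2 mm. A picture is of the moment at which its call begins.
- bot.hand_in(): hands the job in, once; it reports no verdict.
Trained networks look in a picture, given as the dict that the camera call returned (one of the last four; its "shot" number tells which), for a name from the list of things; names that differ only in an ending like _2 or _b are one class to them, and where a whole thing is asked for, a point or a joint stands for the part that bears it (a point fixed in the world has none). Each returns a list of dicts, best first, with "p" (0 to 1); they miss things now and then, are a little off and sometimes report something else, mostly with a low value. They report only what shows in the picture. A call takes as long as a camera call.
- bot.regions_of(label, picture): "region" (480x640 bool, what is visible of it) and "extent" ([centre column, centre row, width, height] in pixels, round what is visible of it).
The state is a dict: "time_s": time; "joint_positions": joint angles; "qvel": joint speeds; "tau": joint torques, N m; "position": TCP position; "tcp_rot": TCP orientation; "force": force on the tool from outside, world axes, zero at the start; "moment": the same for the moment, N m; "opening": opening from 0.0 (shut) to 1.0 (fully open).
Only numpy, scipy, OpenCV 4.12 (cv2) and the standard library are available. Lean on these libraries where they do the work, as an engineer would, in place of code of your own. Each camera call takes 0.05 s, during which the arm holds its last target.

## Working session

There is one attempt and no reset: what is moved stays moved. The work goes in short steps, Python scripts to look and compute and a shell command to move; the robot and the scene stay as the last step left them, time stands still between calls to the robot, and variables do not carry over. Pictures are saved under pics/ and viewed, and the job is handed in when it is done.

```bash
mkdir -p pics; ls; python3 - <<'E'
from rig import bot
import cv2,numpy as np,pickle
s=bot.read_state()
print({k:np.round(v,4).tolist() for k,v in s.items()})
for n in ["scene","side","wrist"]:
    p=bot.capture(n); cv2.imwrite(f"pics/a_{n}.png",p["pixels"]); pickle.dump(p,open(f"a_{n}.pkl","wb"))
    for l in ["regulator","knob_grip","pointer","band_mid"]:
        try:
            r=bot.regions_of(l,p)
            print(n,l,[(round(float(x["p"]),2),np.round(x["extent"]).tolist()) for x in r[:3]])
        except Exception as e: print(n,l,e)
    print(np.round(p["world_to_cam"],3).tolist(),p["K"].tolist())
E
```

```text
pics
{'time_s': 0.0, 'joint_positions': [66.7199, 30.2796, 82.1546, -0.0005, 67.6882, -10.2291], 'qvel': [-0.0306, 0.0073, 0.046, -0.0139, 0.0141, 0.0725], 'tau': [0.001, -44.0049, -17.6588, 0.0633, 0.0582, -0.0002], 'position': [0.141, 0.6086, 0.4038], 'tcp_rot': [[-0.0008, -0.9742, 0.2258], [-0.002, 0.2258, 0.9742], [-1.0, 0.0004, -0.0021]], 'force': [0.5816, -0.8735, -0.0113], 'moment': [0.0011, -0.0099, -0.0395], 'opening': 1.001}
scene regulator [(0.71, [356.0, 278.0, 69.0, 79.0])]
scene knob_grip [(0.7, [354.0, 259.0, 44.0, 40.0])]
scene pointer [(0.58, [356.0, 260.0, 44.0, 42.0]), (0.48, [355.0, 278.0, 64.0, 79.0])]
scene band_mid []
[[-0.835, -0.551, 0.006, 0.403], [0.405, -0.606, 0.685, -0.399], [-0.373, 0.574, 0.729, -0.604], [0.0, 0.0, 0.0, 1.0]] [[487.87615510627455, 0.0, 314.7850851847776], [0.0, 487.87615510627455, 240.06847841796977], [0.0, 0.0, 1.0]]
side regulator [(0.79, [274.0, 281.0, 59.0, 82.0]), (0.7, [273.0, 260.0, 47.0, 40.0])]
side knob_grip [(0.83, [271.0, 258.0, 47.0, 40.0])]
side pointer [(0.74, [272.0, 261.0, 44.0, 38.0])]
side band_mid []
[[0.849, -0.529, -0.005, -0.587], [0.312, 0.494, 0.811, -0.182], [-0.427, -0.69, 0.585, -0.806], [0.0, 0.0, 0.0, 1.0]] [[534.2290645450402, 0.0, 313.1946636789063], [0.0, 534.2290645450402, 239.5468919361399], [0.0, 0.0, 1.0]]
wrist regulator []
wrist knob_grip []
wrist pointer []
wrist band_mid []
[[0.227, 0.974, -0.001, -0.625], [-0.932, 0.217, -0.289, 0.035], [-0.281, 0.066, 0.957, -0.392], [0.0, 0.0, 0.0, 1.0]] [[354.55113788701016, 0.0, 320.5786981700627], [0.0, 354.55113788701016, 236.24520563732221], [0.0, 0.0, 1.0]]
```

View pics/a_scene.png

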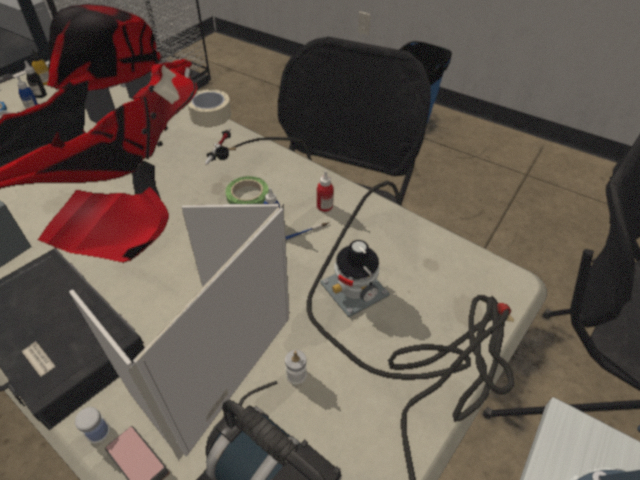

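View pics/a_side.png

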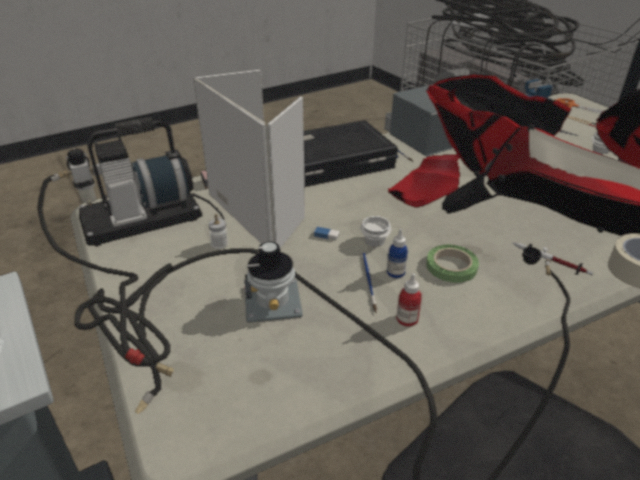

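View pics/a_wrist.png

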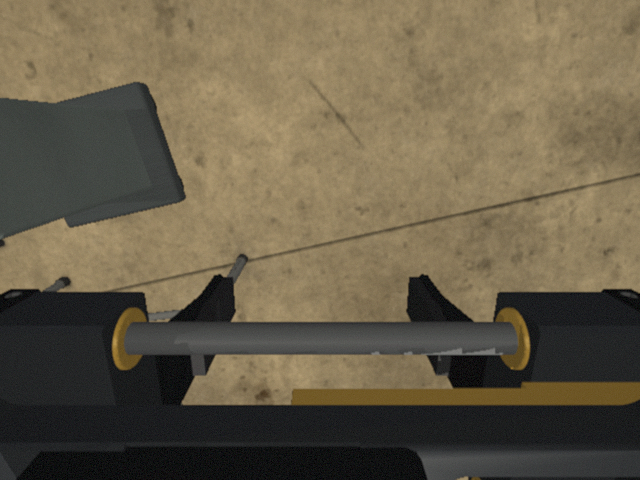

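```bash
python3 - <<'E'
import cv2,numpy as np,pickle
ims=[]
for n,(c,r) in {"scene":(355,275),"side":(273,275)}.items():
    p=pickle.load(open(f"a_{n}.pkl","rb"))
    im=p["pixels"][r-50:r+50,c-50:c+50]
    ims.append(cv2.resize(im,(400,400),interpolation=cv2.INTER_CUBIC))
    d=p["depth"];W=np.linalg.inv(p["world_to_cam"]);K=p["K"]
    v,u=np.mgrid[:480,:640]
    P=np.stack([(u-K[0,2])/K[0,0]*d,-(v-K[1,2])/K[1,1]*d,-d,np.ones_like(d)],-1)@W.T
    P=P[...,:3]
    # points near
    m=np.zeros(d.shape,bool);m[r-60:r+60,c-60:c+60]=1;m&=d>0
    for lo,hi in [(.078,.086),(.111,.120)]:
        q=P[m&(P[...,2]>lo)&(P[...,2]<hi)]
        print(n,lo,len(q),q.min(0).round(3),q.max(0).round(3),q.mean(0).round(3), np.median(q[:,2]))
cv2.imwrite("pics/crop1.png",np.hstack(ims))
E
```

```text
scene 0.078 738 [ 0.472 -0.204  0.078] [ 0.544 -0.13   0.086] [ 0.503 -0.159  0.083] 0.0831727503423979
scene 0.111 286 [ 0.491 -0.186  0.111] [ 0.524 -0.151  0.12 ] [ 0.507 -0.165  0.116] 0.1167561549838032
side 0.078 772 [ 0.47  -0.204  0.078] [ 0.588 -0.026  0.086] [ 0.507 -0.167  0.083] 0.08303855590412723
side 0.111 274 [ 0.489 -0.186  0.111] [ 0.523 -0.152  0.119] [ 0.505 -0.17   0.116] 0.11670612582745957
```

View pics/crop1.png

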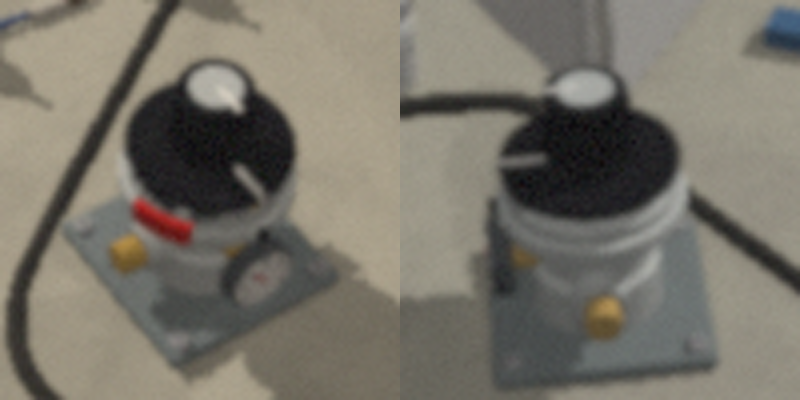

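```bash
cat > h.py <<'E'
import cv2,numpy as np,pickle
from scipy.optimize import least_squares
def cloud(p):
    d=p["depth"];W=np.linalg.inv(p["world_to_cam"]);K=p["K"]
    v,u=np.mgrid[:480,:640]
    P=np.stack([(u-K[0,2])/K[0,0]*d,-(v-K[1,2])/K[1,1]*d,-d,np.ones_like(d)],-1)@W.T
    return P[...,:3]
def onplane(p,u,v,z):
    W=np.linalg.inv(p["world_to_cam"]);K=p["K"]
    r=W[:3,:3]@np.array([(u-K[0,2])/K[0,0],-(v-K[1,2])/K[1,1],-1]);o=W[:3,3]
    return o+r*(z-o[2])/r[2]
C=np.array([.507,-.1687])
E
python3 - <<'E'
from h import *
for n in ["scene","side"]:
    p=pickle.load(open(f"a_{n}.pkl","rb"));P=cloud(p);im=p["pixels"].astype(int);ok=p["depth"]>0
    R=np.linalg.norm(P[...,:2]-C,axis=-1)
    # barrel side fit
    q=P[ok&(P[...,2]>.09)&(P[...,2]<.112)&(R<.025)]
    f=least_squares(lambda x:np.hypot(q[:,0]-x[0],q[:,1]-x[1])-.017,C,loss="soft_l1",f_scale=.001); print(n,"barrel",f.x,len(q))
    q=P[ok&(P[...,2]>.02)&(P[...,2]<.07)&(R<.05)&(R>.03)]
    f=least_squares(lambda x:np.hypot(q[:,0]-x[0],q[:,1]-x[1])-x[2],[*C,.039],loss="soft_l1",f_scale=.001); print(n,"body",f.x,len(q))
    b,g,r=im[...,0],im[...,1],im[...,2]
    near=R<.055
    red=ok&near&(r>120)&(g<70)&(P[...,2]>.06)
    v,u=np.nonzero(red);q=P[red]
    a=np.degrees(np.arctan2(q[:,1]-C[1],q[:,0]-C[0])); print("red",len(q),np.percentile(a%360,[0,2,10,50,90,98,100]).round(1),q[:,2].min(),q[:,2].max(),u.min(),u.max())
    wh=ok&near&(g>100)&(R>.02)&(R<.037)&(P[...,2]>.078)&(P[...,2]<.088)
    v,u=np.nonzero(wh);q=np.array([onplane(p,uu,vv,.082) for uu,vv in zip(u,v)])
    a=np.degrees(np.arctan2(q[:,1]-C[1],q[:,0]-C[0])); print("ptr",len(q),np.median(a%360),np.c_[u,v].mean(0))
    # base plate corners
    q=P[ok&(P[...,2]>.004)&(P[...,2]<.012)&(R<.07)]
    print("plate", cv2.minAreaRect((q[:,:2]*1000).astype(np.float32)))
    q=P[ok&(P[...,2]>.1)&(P[...,2]<.5)&(R>.03)&(R<.3)]
    if len(q):
        i=np.argsort(np.hypot(*(q[:,:2]-C).T)); 
        H,xe,ye=np.histogram2d(q[:,0],q[:,1],bins=[np.arange(.2,.85,.05),np.arange(-.5,.2,.05)])
        for a_,b_ in zip(*np.nonzero(H>5)): print((xe[a_].round(2),ye[b_].round(2),int(H[a_,b_])),end=' ')
        print('nearest',q[i[:3]])
E
```

```text
scene barrel [ 0.50804901 -0.167779  ] 180
scene body [ 0.50551387 -0.1659973   0.03718829] 611
red 38 [ 74.1  74.4  76.7  91.7 103.9 107.5 108. ] 0.06707016521271303 0.07785664858669261 339 352
ptr 13 158.20258423957947 [364.76923077 268.53846154]
plate ((504.7275085449219, -154.78121948242188), (129.9840545654297, 100.33037567138672), 20.081668853759766)
(np.float64(0.55), np.float64(-0.1), 92) (np.float64(0.55), np.float64(-0.05), 1981) (np.float64(0.55), np.float64(-0.0), 2012) (np.float64(0.55), np.float64(0.05), 2310) (np.float64(0.55), np.float64(0.1), 1368) (np.float64(0.6), np.float64(-0.05), 1749) (np.float64(0.6), np.float64(-0.0), 86) (np.float64(0.65), np.float64(-0.05), 12) (np.float64(0.65), np.float64(-0.0), 2040) nearest [[ 0.57550454 -0.05959989  0.10561813]
 [ 0.5752692  -0.05943864  0.19163639]
 [ 0.57582065 -0.05971561  0.10021513]]
side barrel [ 0.50669564 -0.16671806] 246
side body [ 0.50644755 -0.16518403  0.03847216] 662Traceback (most recent call last):
  File "<stdin>", line 14, in <module>
    return _quantile_unchecked(
        a, q, axis, out, overwrite_input, method, keepdims, weights)
    return _ureduce(a,
                    func=_quantile_ureduce_func,
    ...<5 lines>...
                    overwrite_input=overwrite_input,
                    method=method)
    r = func(a, **kwargs)
    result = _quantile(arr,
                       quantiles=q,
    ...<2 lines>...
                       out=out,
                       weights=wgt)
    slices_having_nans = np.isnan(arr[-1, ...])
                                  ~~~^^^^^^^^^
IndexError: index -1 is out of bounds for axis 0 with size 0
```

```bash
python3 - <<'E'
from h import *
Q=[]
for n in ["scene","side"]:
    p=pickle.load(open(f"a_{n}.pkl","rb"));P=cloud(p);Q.append(P[p["depth"]>0])
Q=np.vstack(Q)
xs=np.arange(0,.9,.06);ys=np.arange(-.4,.75,.06)
print("y:",ys.round(2))
for x in xs:
    print(round(x,2),[ (lambda q: round(float(np.percentile(q[:,2],98)),2) if len(q) else None)(Q[(abs(Q[:,0]-x)<.03)&(abs(Q[:,1]-y)<.03)]) for y in ys])
E
```

```text
y: [-0.4  -0.34 -0.28 -0.22 -0.16 -0.1  -0.04  0.02  0.08  0.14  0.2   0.26
  0.32  0.38  0.44  0.5   0.56  0.62  0.68  0.74]
0.0 [None, None, None, None, 0.0, 0.0, None, None, None, None, None, None, None, None, None, None, None, None, None, None]
0.06 [-0.73, -0.73, None, None, 0.0, 0.01, 0.1, None, None, None, None, None, -0.74, -0.73, -0.73, -0.73, -0.73, -0.73, -0.73, -0.73]
0.12 [-0.73, -0.73, -0.73, None, 0.0, 0.0, 0.0, 0.0, 0.0, 0.0, -0.64, -0.73, -0.73, -0.73, -0.73, -0.73, -0.73, -0.73, -0.73, -0.73]
0.18 [-0.73, -0.73, -0.73, -0.74, -0.0, 0.05, 0.0, None, -0.64, -0.63, -0.64, -0.73, -0.73, -0.73, -0.73, -0.73, -0.73, -0.73, -0.73, -0.73]
0.24 [0.0, 0.0, 0.01, 0.07, 0.08, 0.08, 0.06, 0.0, 0.02, 0.05, 0.13, 0.13, -0.73, -0.73, -0.73, -0.73, -0.73, -0.73, -0.73, -0.73]
0.3 [0.0, 0.0, 0.04, 0.07, 0.08, 0.08, 0.07, 0.02, 0.02, 0.03, 0.17, 0.17, 0.0, None, None, None, None, None, None, None]
0.36 [0.0, 0.0, 0.0, 0.0, 0.0, 0.08, 0.07, 0.0, 0.0, 0.18, 0.22, 0.14, 0.0, None, None, None, None, None, None, None]
0.42 [0.0, 0.0, 0.0, 0.0, 0.0, 0.0, 0.04, 0.0, 0.0, 0.13, 0.22, None, No
[... 317 characters left out ...]
 0.02, 0.0, 0.26, 0.27, 0.26, None, 0.26, 0.03, 0.0, None, None, None, None, None, None, None]
0.66 [0.0, 0.09, 0.06, 0.01, 0.0, 0.0, 0.26, 0.26, None, None, 0.26, 0.05, 0.0, None, None, None, None, None, None, None]
0.72 [0.0, 0.0, 0.0, 0.09, 0.04, 0.04, 0.01, 0.0, 0.0, 0.06, 0.06, 0.06, 0.06, None, None, None, None, None, None, None]
0.78 [0.0, 0.0, 0.02, 0.02, 0.04, 0.04, 0.0, 0.0, 0.0, 0.06, 0.06, 0.06, 0.06, None, None, None, None, None, None, None]
0.84 [0.0, 0.0, 0.02, 0.02, 0.0, 0.0, 0.0, 0.0, 0.05, 0.06, 0.06, 0.06, 0.06, None, None, None, None, None, None, None]
0.9 [0.0, 0.0, 0.02, 0.0, 0.0, 0.04, 0.02, 0.01, 0.06, 0.06, 0.06, 0.06, -0.01, None, None, None, None, None, None, None]
```

```bash
python3 -m crank '[{"offset":[-0.045,0,0],"spin":0},{"offset":[-0.045,0,0],"spin":0},{"offset":[0,-0.029,-0.037],"spin":0},{"offset":[0,-0.029,-0.037],"spin":0},{"offset":[0,-0.029,-0.037],"spin":0},{"offset":[0,-0.029,-0.037],"spin":0},{"offset":[0,-0.029,-0.037],"spin":0},{"offset":[0,-0.029,-0.037],"spin":0},{"offset":[0,-0.029,-0.037],"spin":0},{"offset":[0,-0.029,-0.037],"spin":0},{"offset":[0,-0.029,-0.037],"spin":0},{"offset":[0,-0.029,-0.037],"spin":0}]' 0.087
```

```text
time_s: 1.95
position: [0.3403, 0.1812, 0.4951]
tcp_rot: [[0.001, -0.974, 0.225], [0.0, 0.225, 0.974], [-1.0, -0.001, 0.001]]
force: [0.8, 0.1, 0.6]
opening: 0.998
```

```bash
python3 -m crank '[{"offset":[0,-0.029,-0.037],"spin":0},{"offset":[0,-0.029,-0.037],"spin":0},{"offset":[0,-0.029,-0.037],"spin":0},{"offset":[0,-0.029,-0.037],"spin":0},{"offset":[0,-0.029,-0.037],"spin":0},{"offset":[0,-0.029,-0.037],"spin":0},{"offset":[0,-0.029,-0.037],"spin":0},{"offset":[0,-0.02,-0.027],"spin":0},{"offset":[0.04,0,0],"spin":0},{"offset":[0.04,0,0],"spin":0},{"offset":[0,0,0],"spin":0}]'
python3 - <<'E'
from rig import bot
from h import *
s=bot.read_state(); print(s["position"],s["joint_positions"])
p=bot.capture("wrist");cv2.imwrite("pics/b_w.png",p["pixels"]);pickle.dump(p,open("b_w.pkl","wb"))
P=cloud(p);ok=p["depth"]>0;R=np.linalg.norm(P[...,:2]-C,axis=-1)
for lo,hi,rm in [(.111,.120,.03),(.078,.086,.042)]:
    q=P[ok&(P[...,2]>lo)&(P[...,2]<hi)&(R<rm)]
    if len(q): print(len(q),q.min(0),q.max(0),q.mean(0))
E
```

```text
time_s: 3.05
position: [0.491, -0.1456, 0.4103]
tcp_rot: [[-0.011, -0.974, 0.227], [0.006, 0.227, 0.974], [-1.0, 0.012, 0.003]]
force: [0.6, 0.6, 0.0]
opening: 1.0
[ 0.49096369 -0.14563806  0.4102951 ] [-2.90414391e+01  2.12507558e+01  9.75453103e+01  4.01094054e-03
  6.18959658e+01 -1.05933173e+02]
1266 [ 0.49099681 -0.18416067  0.11100066] [ 0.5253901  -0.14980564  0.11872678] [ 0.50742124 -0.16654261  0.1158672 ]
3215 [ 0.47205965 -0.20377839  0.0782794 ] [ 0.54511692 -0.13037522  0.08580342] [ 0.50364979 -0.16511542  0.08229995]
```

View pics/b_w.png

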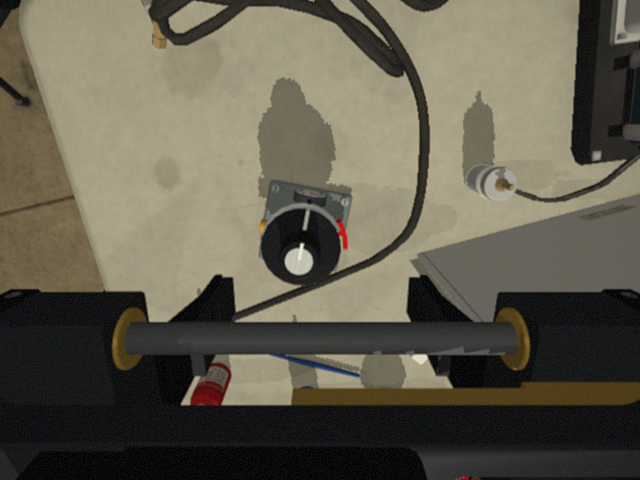

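```bash
python3 - <<'E'
from rig import bot
from h import *
s=bot.read_state(); print(s["position"],s["tcp_rot"].round(4).tolist() if hasattr(s["tcp_rot"],"round") else s["tcp_rot"])
R=np.array(s["tcp_rot"]);print("to go tool:",R.T@(np.array([.5078,-.1672,.270])-np.array(s["position"])))
p=pickle.load(open("b_w.pkl","rb"));P=cloud(p);im=p["pixels"].astype(int)
C=np.array([.5078,-.1672])
r=np.linalg.norm(P[...,:2]-C,axis=-1)
b,g,rr=im[...,0],im[...,1],im[...,2]
m=(rr>120)&(g<90)&(r<.06);v,u=np.nonzero(m)
q=np.array([onplane(p,a,c,.080) for a,c in zip(u,v)]);a=np.degrees(np.arctan2(q[:,1]-C[1],q[:,0]-C[0]));print("red",len(a),np.sort(a)[[0,1,2,-3,-2,-1]],np.median(a),P[m][:,2].max())
m=(g>110)&(r<.037)&(r>.018);v,u=np.nonzero(m)
q=np.array([onplane(p,a_,c,.082) for a_,c in zip(u,v)]);a=np.degrees(np.arctan2(q[:,1]-C[1],q[:,0]-C[0]));print("ptr",len(a),np.median(a),a.min(),a.max())
E
```

```text
[ 0.49200272 -0.14587653  0.41295536] [[-0.0056, -0.9741, 0.2262], [0.0031, 0.2262, 0.9741], [-1.0, 0.0062, 0.0017]]
to go tool: [ 0.14279714 -0.02109663 -0.0174467 ]
red 150 [ 19.31834778  20.09995845  74.8833045  110.85558017 111.21669307
 111.56453189] 94.72500397799828 0.34118678119869417
ptr 303 147.76215947500862 -179.75350489473266 179.63628760584538
```

```bash
python3 -m crank '[{"offset":[0.03,-0.0105,-0.0087],"spin":0},{"offset":[0.03,-0.0105,-0.0087],"spin":0},{"offset":[0.02,0,0],"spin":0},{"offset":[0.01,0,0],"spin":0},{"offset":[0,0,0],"spin":0},{"offset":[0,0,0],"spin":0}]'
python3 - <<'E'
from rig import bot
from h import *
p=bot.capture("wrist");cv2.imwrite("pics/c_w.png",p["pixels"])
pickle.dump(p,open("c_w.pkl","wb"))
P=cloud(p);ok=p["depth"]>0;R=np.linalg.norm(P[...,:2]-C,axis=-1)
q=P[ok&(P[...,2]>.111)&(P[...,2]<.12)&(R<.03)]
if len(q): print(len(q),q.min(0),q.max(0),q.mean(0))
s=bot.read_state(); print(s["position"],np.round(s["tcp_rot"],4).tolist(),np.round(s["qvel"],2))
R=np.array(s["tcp_rot"])
g=np.array(s["position"])+R[:,0]*.164;print("grasp pt",g)
print("to go tool:",R.T@(np.array([.5078,-.1672,.105])-g))
E
```

```text
time_s: 3.7
position: [0.5098, -0.1677, 0.3264]
tcp_rot: [[0.002, -0.974, 0.225], [-0.001, 0.225, 0.974], [-1.0, -0.003, -0.001]]
force: [0.1, -0.3, -0.3]
opening: 1.0
2557 [ 0.4913538  -0.18438211  0.11104534] [ 0.52540242 -0.14945336  0.11838098] [ 0.50728112 -0.16653149  0.11584079]
[ 0.50980279 -0.16778471  0.32654236] [[0.0029, -0.9743, 0.2254], [-0.0017, 0.2254, 0.9743], [-1.0, -0.0032, -0.001]] [-0.13 -0.18  0.13 -0.02 -0.32  0.07]
grasp pt [ 0.51028184 -0.16806206  0.16254329]
to go tool: [0.05753425 0.00279797 0.00033742]
```

View pics/c_w.png

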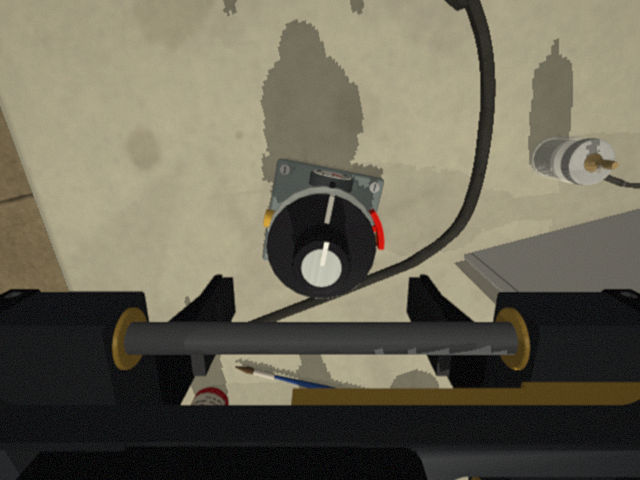

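```bash
python3 -m crank '[{"offset":[0.02,0.0025,0.0005],"spin":0},{"offset":[0.02,0,0],"spin":0},{"offset":[0.015,0,0],"spin":0},{"offset":[0.0025,0,0],"spin":0},{"offset":[0,0,0],"spin":0},{"offset":[0,0,0],"spin":0}]'
cat > st.py <<'E'
from rig import bot
import numpy as np
s=bot.read_state();R=np.array(s["tcp_rot"]);g=np.array(s["position"])+R[:,0]*.164
yaw=np.degrees(np.arctan2(R[1,2],R[0,2]))
print("t",s["time_s"],"grasp",g.round(4),"tcp",np.round(s["position"],4),"yaw",yaw.round(2),"F",np.round(s["force"],1),"M",np.round(s["moment"],2),"op",round(s["opening"]*87,1),"x",R[:,0].round(3),"j6",round(s["joint_positions"][5],1))
E
python3 st.py
```

```text
time_s: 4.35
position: [0.5074, -0.1669, 0.2685]
tcp_rot: [[0.002, -0.974, 0.226], [-0.001, 0.226, 0.974], [-1.0, -0.002, -0.001]]
force: [-0.6, -0.3, -0.4]
opening: 1.0
t 4.35 grasp [ 0.5078 -0.1671  0.1045] tcp [ 0.5074 -0.1669  0.2685] yaw 76.96 F [-0.6 -0.3 -0.4] M [-0.01  0.    0.03] op 87.0 x [ 0.002 -0.001 -1.   ] j6 -107.2
```

```bash
python3 -m crank '[{"offset":[0,0,0],"spin":0},{"offset":[0,0,0],"spin":0},{"offset":[0,0,0],"spin":0},{"offset":[0,0,0],"spin":0},{"offset":[0,0,0],"spin":0},{"offset":[0,0,0],"spin":0},{"offset":[0,0,0],"spin":0},{"offset":[0,0,0],"spin":0}]' 0
python3 st.py
```

```text
time_s: 5.15
position: [0.5069, -0.1668, 0.2672]
tcp_rot: [[-0.0, -0.974, 0.226], [-0.0, 0.226, 0.974], [-1.0, 0.0, -0.0]]
force: [0.1, -0.7, -0.4]
opening: 0.378
t 5.15 grasp [ 0.5069 -0.1669  0.1032] tcp [ 0.5069 -0.1668  0.2672] yaw 76.97 F [ 0.1 -0.7 -0.4] M [-0.09  0.11 -0.04] op 32.9 x [-0. -0. -1.] j6 -107.2
```

```bash
python3 -m crank '[{"offset":[-0.001,0,0],"spin":0},{"offset":[-0.001,0,0],"spin":0},{"offset":[0,0,0],"spin":0}]'; python3 -m crank '[{"offset":[-0.001,0,0],"spin":0},{"offset":[-0.001,0,0],"spin":0},{"offset":[0,0,0],"spin":0}]'
python3 st.py
```

```text
time_s: 5.45
position: [0.5069, -0.1669, 0.2691]
tcp_rot: [[-0.0, -0.974, 0.226], [-0.0, 0.226, 0.974], [-1.0, 0.0, -0.0]]
force: [-0.0, -1.3, -3.8]
opening: 0.383
time_s: 5.75
position: [0.5069, -0.1668, 0.2714]
tcp_rot: [[-0.0, -0.974, 0.226], [-0.0, 0.226, 0.974], [-1.0, -0.0, -0.0]]
force: [-0.8, -2.3, -3.4]
opening: 0.384
t 5.75 grasp [ 0.5069 -0.1669  0.1074] tcp [ 0.5069 -0.1668  0.2714] yaw 76.95 F [-0.8 -2.3 -3.4] M [-0.33  0.12  0.01] op 33.4 x [-0. -0. -1.] j6 -107.2
```

```bash
python3 -m crank '[{"offset":[-0.001,0,0],"spin":0},{"offset":[-0.001,0,0],"spin":0},{"offset":[-0.001,0,0],"spin":0},{"offset":[0,0,0],"spin":0}]'; python3 -m crank '[{"offset":[-0.001,0,0],"spin":0},{"offset":[0,0,0],"spin":0}]'
python3 st.py
python3 - <<'E'
from rig import bot
from h import *
p=bot.capture("side");cv2.imwrite("pics/d.png",cv2.resize(p["pixels"][200:330,200:350],(690,598),interpolation=cv2.INTER_CUBIC))
E
```

```text
time_s: 6.15
position: [0.5069, -0.1668, 0.2745]
tcp_rot: [[0.0, -0.974, 0.226], [-0.0, 0.226, 0.974], [-1.0, -0.0, -0.0]]
force: [-0.1, -2.6, -2.9]
opening: 0.383
time_s: 6.35
position: [0.5069, -0.1668, 0.2754]
tcp_rot: [[-0.0, -0.974, 0.226], [-0.0, 0.226, 0.974], [-1.0, -0.0, -0.0]]
force: [-0.6, -2.4, -1.5]
opening: 0.379
t 6.35 grasp [ 0.5069 -0.1668  0.1114] tcp [ 0.5069 -0.1668  0.2754] yaw 76.95 F [-0.6 -2.4 -1.5] M [-0.52  0.14 -0.01] op 32.9 x [-0. -0. -1.] j6 -107.2
```

View pics/d.png

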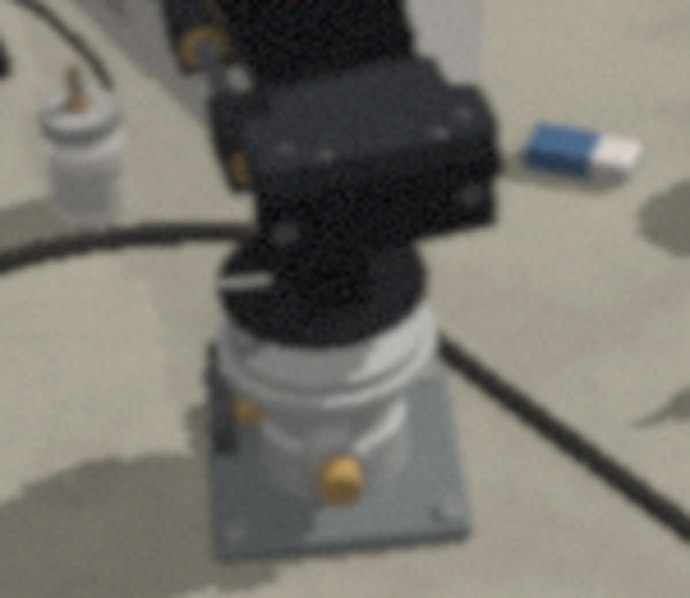

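```bash
python3 -m crank '[{"offset":[0,0,0],"spin":0.04},{"offset":[0,0,0],"spin":0.04},{"offset":[0,0,0],"spin":0.04},{"offset":[0,0,0],"spin":0}]';python3 st.py
```

```text
time_s: 6.8
position: [0.5069, -0.1667, 0.2754]
tcp_rot: [[0.0, -0.94, 0.341], [-0.0, 0.341, 0.94], [-1.0, -0.0, -0.0]]
force: [-0.9, -2.4, -1.5]
opening: 0.383
t 6.8 grasp [ 0.5069 -0.1667  0.1114] tcp [ 0.5069 -0.1667  0.2754] yaw 70.07 F [-0.9 -2.4 -1.5] M [-0.44  0.21 -0.04] op 33.3 x [ 0. -0. -1.] j6 -100.3
```

```bash
python3 -m crank '[{"offset":[0,0,0],"spin":0.07},{"offset":[0,0,0],"spin":0.07},{"offset":[0,0,0],"spin":0.07},{"offset":[0,0,0],"spin":0.07},{"offset":[0,0,0],"spin":0.07},{"offset":[0,0,0],"spin":0.07},{"offset":[0,0,0],"spin":0.07},{"offset":[0,0,0],"spin":0.07},{"offset":[0,0,0],"spin":0.07},{"offset":[0,0,0],"spin":0.06},{"offset":[0,0,0],"spin":0}]';python3 st.py
python3 - <<'E'
from rig import bot
from h import *
ims=[]
for n,(c,r) in {"scene":(355,275),"side":(273,275)}.items():
    p=bot.capture(n); im=p["pixels"][r-50:r+50,c-50:c+50]
    ims.append(cv2.resize(im,(400,400),interpolation=cv2.INTER_CUBIC))
cv2.imwrite("pics/e.png",np.hstack(ims))
E
```

```text
time_s: 7.9
position: [0.5071, -0.1665, 0.2754]
tcp_rot: [[0.001, -0.509, 0.861], [0.0, 0.861, 0.509], [-1.0, -0.0, 0.001]]
force: [-0.5, -1.5, -2.2]
opening: 0.38
t 7.9 grasp [ 0.5072 -0.1665  0.1114] tcp [ 0.5071 -0.1665  0.2754] yaw 30.57 F [-0.5 -1.5 -2.2] M [-0.2  -0.03 -0.07] op 33.1 x [ 0.001  0.    -1.   ] j6 -60.8
```

View pics/e.png

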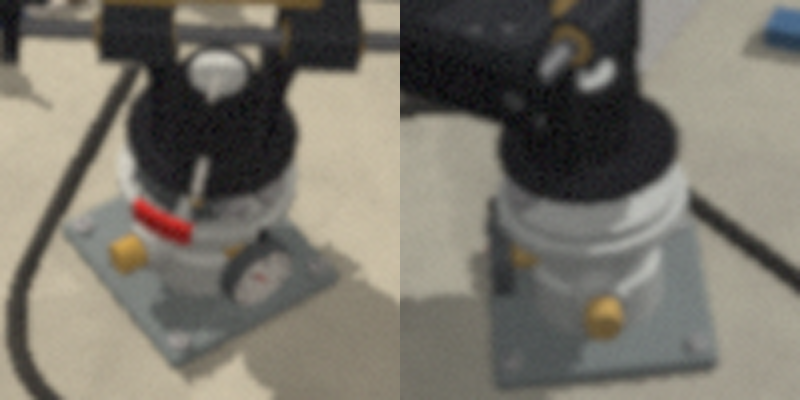

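```bash
python3 -m crank '[{"offset":[0.0007,0,0],"spin":0},{"offset":[0.0006,0,0],"spin":0},{"offset":[0,0,0],"spin":0}]';python3 -m crank '[{"offset":[0.0003,0,0],"spin":0},{"offset":[0,0,0],"spin":0}]'; python3 -m crank '[{"offset":[0.0003,0,0],"spin":0},{"offset":[0,0,0],"spin":0}]'
```

```text
time_s: 8.3
position: [0.5071, -0.1666, 0.2742]
tcp_rot: [[0.001, -0.508, 0.861], [0.0, 0.861, 0.508], [-1.0, -0.0, 0.001]]
force: [-0.4, -0.0, 1.8]
opening: 0.381
time_s: 8.5
position: [0.5071, -0.1666, 0.2738]
tcp_rot: [[0.001, -0.508, 0.861], [0.0, 0.861, 0.508], [-1.0, -0.0, 0.001]]
force: [0.6, 0.9, 1.3]
opening: 0.38
time_s: 8.7
position: [0.5071, -0.1666, 0.2736]
tcp_rot: [[0.001, -0.508, 0.861], [-0.0, 0.861, 0.508], [-1.0, -0.0, 0.001]]
force: [0.1, 0.9, 4.7]
opening: 0.384
```

```bash
python3 -m crank '[{"offset":[0.0003,0,0],"spin":0},{"offset":[0,0,0],"spin":0}]'; python3 -m crank '[{"offset":[0.0003,0,0],"spin":0},{"offset":[0,0,0],"spin":0}]'
```

```text
time_s: 8.9
position: [0.5071, -0.1666, 0.2735]
tcp_rot: [[0.001, -0.508, 0.861], [-0.0, 0.861, 0.508], [-1.0, -0.0, 0.001]]
force: [1.0, 1.3, 5.0]
opening: 0.383
time_s: 9.1
position: [0.5071, -0.1667, 0.2734]
tcp_rot: [[0.001, -0.508, 0.861], [-0.0, 0.861, 0.508], [-1.0, -0.001, 0.001]]
force: [1.0, 0.7, 6.8]
opening: 0.383
```

```bash
python3 -m crank '[{"offset":[0.0004,0,0],"spin":0},{"offset":[0,0,0],"spin":0.03},{"offset":[0,0,0],"spin":0}]'; python3 -m crank '[{"offset":[0,0,0],"spin":0.02},{"offset":[0,0,0],"spin":0}]';python3 st.py
```

```text
time_s: 9.4
position: [0.5071, -0.1667, 0.2733]
tcp_rot: [[0.001, -0.482, 0.876], [-0.0, 0.876, 0.482], [-1.0, -0.001, 0.001]]
force: [-0.6, 1.5, 10.0]
opening: 0.384
time_s: 9.6
position: [0.507, -0.1667, 0.2733]
tcp_rot: [[0.001, -0.464, 0.886], [-0.001, 0.886, 0.464], [-1.0, -0.001, 0.001]]
force: [-0.7, 1.0, 9.7]
opening: 0.382
t 9.6 grasp [ 0.5072 -0.1668  0.1093] tcp [ 0.507  -0.1667  0.2733] yaw 27.67 F [-0.7  1.   9.7] M [ 0.26 -0.    0.12] op 33.2 x [ 0.001 -0.001 -1.   ] j6 -57.9
```

```bash
python3 -m crank '[{"offset":[0,0,0],"spin":0.02},{"offset":[0,0,0],"spin":0}]';python3 st.py
```

```text
time_s: 9.8
position: [0.507, -0.1667, 0.2732]
tcp_rot: [[0.001, -0.447, 0.895], [-0.001, 0.895, 0.447], [-1.0, -0.001, 0.001]]
force: [-1.4, 0.5, 8.3]
opening: 0.378
t 9.8 grasp [ 0.5072 -0.1668  0.1092] tcp [ 0.507  -0.1667  0.2732] yaw 26.54 F [-1.4  0.5  8.3] M [0.2  0.05 0.04] op 32.9 x [ 0.001 -0.001 -1.   ] j6 -56.7
```

```bash
python3 -m crank '[{"offset":[0,0,0],"spin":0.02},{"offset":[0,0,0],"spin":0}]';python3 st.py
```

```text
time_s: 10.0
position: [0.5071, -0.1667, 0.2731]
tcp_rot: [[0.001, -0.428, 0.904], [-0.0, 0.904, 0.428], [-1.0, -0.001, 0.001]]
force: [-0.8, 0.4, 7.2]
opening: 0.381
t 10.0 grasp [ 0.5072 -0.1668  0.1091] tcp [ 0.5071 -0.1667  0.2731] yaw 25.37 F [-0.8  0.4  7.2] M [ 0.17 -0.    0.02] op 33.2 x [ 0.001 -0.    -1.   ] j6 -55.6
```

```bash
python3 -m crank '[{"offset":[0,0,0],"spin":0.02},{"offset":[0,0,0],"spin":0}]';python3 st.py
```

```text
time_s: 10.2
position: [0.5071, -0.1667, 0.2729]
tcp_rot: [[0.001, -0.41, 0.912], [-0.0, 0.912, 0.41], [-1.0, -0.001, 0.001]]
force: [-0.0, 0.1, 5.8]
opening: 0.382
t 10.2 grasp [ 0.5072 -0.1667  0.1089] tcp [ 0.5071 -0.1667  0.2729] yaw 24.22 F [-0.   0.1  5.8] M [ 0.23 -0.1   0.08] op 33.3 x [ 0.001 -0.    -1.   ] j6 -54.4
```

```bash
python3 -m crank '[{"offset":[0.0004,0,0],"spin":0},{"offset":[0,0,0],"spin":0}]';python3 st.py
```

```text
time_s: 10.4
position: [0.5072, -0.1666, 0.2721]
tcp_rot: [[0.001, -0.41, 0.912], [0.0, 0.912, 0.41], [-1.0, -0.0, 0.001]]
force: [0.9, 1.7, 3.2]
opening: 0.385
t 10.4 grasp [ 0.5073 -0.1666  0.1081] tcp [ 0.5072 -0.1666  0.2721] yaw 24.2 F [0.9 1.7 3.2] M [ 0.22 -0.24 -0.08] op 33.5 x [ 0.001  0.    -1.   ] j6 -54.4
```

```bash
python3 -m crank '[{"offset":[0.0005,0,0],"spin":0},{"offset":[0,0,0],"spin":0}]';python3 st.py; python3 -m crank '[{"offset":[0.0005,0,0],"spin":0},{"offset":[0,0,0],"spin":0}]';python3 st.py
```

```text
time_s: 10.6
position: [0.5072, -0.1667, 0.2715]
tcp_rot: [[0.001, -0.41, 0.912], [-0.0, 0.912, 0.41], [-1.0, -0.0, 0.001]]
force: [2.3, 2.3, 4.5]
opening: 0.382
t 10.6 grasp [ 0.5074 -0.1667  0.1075] tcp [ 0.5072 -0.1667  0.2715] yaw 24.21 F [2.3 2.3 4.5] M [ 0.28 -0.39 -0.13] op 33.2 x [ 0.001 -0.    -1.   ] j6 -54.4
time_s: 10.8
position: [0.5072, -0.1667, 0.271]
tcp_rot: [[0.001, -0.41, 0.912], [-0.0, 0.912, 0.41], [-1.0, -0.001, 0.001]]
force: [3.1, 1.7, 4.7]
opening: 0.379
t 10.8 grasp [ 0.5074 -0.1667  0.107 ] tcp [ 0.5072 -0.1667  0.271 ] yaw 24.22 F [3.1 1.7 4.7] M [ 0.32 -0.42 -0.14] op 33.0 x [ 0.001 -0.    -1.   ] j6 -54.4
```

```bash
python3 -m crank '[{"offset":[0,0,0],"spin":0.01},{"offset":[0,0,0],"spin":0}]';python3 st.py; python3 -m crank '[{"offset":[0,0,0],"spin":0.01},{"offset":[0,0,0],"spin":0}]';python3 st.py
```

```text
time_s: 11.0
position: [0.5071, -0.1667, 0.2709]
tcp_rot: [[0.001, -0.401, 0.916], [-0.0, 0.916, 0.401], [-1.0, -0.0, 0.001]]
force: [3.3, 2.1, 3.1]
opening: 0.384
t 11.0 grasp [ 0.5072 -0.1667  0.1069] tcp [ 0.5071 -0.1667  0.2709] yaw 23.64 F [3.3 2.1 3.1] M [ 0.32 -0.59 -0.12] op 33.4 x [ 0.001 -0.    -1.   ] j6 -53.9
time_s: 11.2
position: [0.507, -0.1667, 0.2708]
tcp_rot: [[0.0, -0.392, 0.92], [-0.0, 0.92, 0.392], [-1.0, -0.0, 0.0]]
force: [2.6, 3.2, 1.6]
opening: 0.384
t 11.2 grasp [ 0.5071 -0.1667  0.1068] tcp [ 0.507  -0.1667  0.2708] yaw 23.08 F [2.6 3.2 1.6] M [ 0.34 -0.71  0.  ] op 33.4 x [ 0. -0. -1.] j6 -53.3
```

```bash
python3 -m crank '[{"offset":[0.0006,0,0],"spin":0},{"offset":[0.0006,0,0],"spin":0},{"offset":[0,0,0],"spin":0}]';python3 st.py; python3 -m crank '[{"offset":[0.0005,0,0],"spin":0},{"offset":[0,0,0],"spin":0}]';python3 st.py
```

```text
time_s: 11.5
position: [0.507, -0.1667, 0.2696]
tcp_rot: [[0.0, -0.392, 0.92], [-0.0, 0.92, 0.392], [-1.0, -0.0, 0.0]]
force: [4.2, 2.6, 0.8]
opening: 0.379
t 11.5 grasp [ 0.5071 -0.1667  0.1056] tcp [ 0.507  -0.1667  0.2696] yaw 23.09 F [4.2 2.6 0.8] M [ 0.41 -0.75 -0.03] op 33.0 x [ 0. -0. -1.] j6 -53.3
time_s: 11.7
position: [0.507, -0.1667, 0.2692]
tcp_rot: [[0.0, -0.392, 0.92], [-0.0, 0.92, 0.392], [-1.0, -0.0, 0.0]]
force: [4.8, 2.7, 0.1]
opening: 0.385
t 11.7 grasp [ 0.5071 -0.1667  0.1052] tcp [ 0.507  -0.1667  0.2692] yaw 23.08 F [4.8 2.7 0.1] M [ 0.39 -0.83  0.  ] op 33.5 x [ 0. -0. -1.] j6 -53.3
```

```bash
python3 -m crank '[{"offset":[0,0,0.0004],"spin":0},{"offset":[0,0,0],"spin":0}]';python3 st.py; python3 -m crank '[{"offset":[0.0005,0,0],"spin":0},{"offset":[0,0,0],"spin":0}]';python3 st.py
```

```text
time_s: 11.9
position: [0.5072, -0.1666, 0.2692]
tcp_rot: [[-0.0, -0.392, 0.92], [-0.0, 0.92, 0.392], [-1.0, 0.0, -0.0]]
force: [2.4, 1.7, 2.3]
opening: 0.385
t 11.9 grasp [ 0.5071 -0.1666  0.1052] tcp [ 0.5072 -0.1666  0.2692] yaw 23.1 F [2.4 1.7 2.3] M [ 0.26 -0.68  0.01] op 33.5 x [-0. -0. -1.] j6 -53.3
time_s: 12.1
position: [0.5072, -0.1666, 0.2687]
tcp_rot: [[-0.0, -0.392, 0.92], [-0.0, 0.92, 0.392], [-1.0, -0.0, -0.0]]
force: [2.3, 1.6, 2.0]
opening: 0.385
t 12.1 grasp [ 0.5072 -0.1666  0.1047] tcp [ 0.5072 -0.1666  0.2687] yaw 23.1 F [2.3 1.6 2. ] M [ 0.31 -0.57  0.02] op 33.5 x [-0. -0. -1.] j6 -53.3
```

Still descending freely; home should be near tcp z 0.267.

```bash
python3 -m crank '[{"offset":[0.0005,0,0],"spin":0},{"offset":[0,0,0],"spin":0}]';python3 -m crank '[{"offset":[0.0005,0,0],"spin":0},{"offset":[0,0,0],"spin":0}]';python3 st.py; python3 -m crank '[{"offset":[0.0004,0,0],"spin":0},{"offset":[0,0,0],"spin":0}]';python3 st.py
```

```text
time_s: 12.3
position: [0.5072, -0.1666, 0.2682]
tcp_rot: [[-0.0, -0.392, 0.92], [-0.0, 0.92, 0.392], [-1.0, 0.0, -0.0]]
force: [2.3, 1.0, 0.8]
opening: 0.382
time_s: 12.5
position: [0.5072, -0.1666, 0.2676]
tcp_rot: [[-0.0, -0.392, 0.92], [-0.0, 0.92, 0.392], [-1.0, 0.0, -0.0]]
force: [1.4, 0.6, 1.6]
opening: 0.383
t 12.5 grasp [ 0.5071 -0.1666  0.1036] tcp [ 0.5072 -0.1666  0.2676] yaw 23.09 F [1.4 0.6 1.6] M [ 0.15 -0.51 -0.06] op 33.3 x [-0. -0. -1.] j6 -53.3
time_s: 12.7
position: [0.5072, -0.1666, 0.2673]
tcp_rot: [[-0.0, -0.392, 0.92], [0.0, 0.92, 0.392], [-1.0, 0.0, -0.0]]
force: [1.5, 0.4, 1.2]
opening: 0.38
t 12.7 grasp [ 0.5071 -0.1666  0.1033] tcp [ 0.5072 -0.1666  0.2673] yaw 23.09 F [1.5 0.4 1.2] M [ 0.16 -0.48 -0.  ] op 33.0 x [-0.  0. -1.] j6 -53.3
```

```bash
python3 -m crank '[{"offset":[0.0004,0,0],"spin":0},{"offset":[0,0,0],"spin":0}]';python3 st.py
```

```text
time_s: 12.9
position: [0.5072, -0.1666, 0.2672]
tcp_rot: [[-0.0, -0.392, 0.92], [-0.0, 0.92, 0.392], [-1.0, -0.0, -0.0]]
force: [1.5, 1.2, 3.0]
opening: 0.384
t 12.9 grasp [ 0.5072 -0.1666  0.1032] tcp [ 0.5072 -0.1666  0.2672] yaw 23.1 F [1.5 1.2 3. ] M [ 0.11 -0.36 -0.01] op 33.4 x [-0. -0. -1.] j6 -53.3
```

```bash
python3 -m crank '[{"offset":[0.0004,0,0],"spin":0},{"offset":[0,0,0],"spin":0}]';python3 st.py
```

```text
time_s: 13.1
position: [0.5072, -0.1666, 0.2671]
tcp_rot: [[0.0, -0.392, 0.92], [-0.0, 0.92, 0.392], [-1.0, -0.0, -0.0]]
force: [0.3, 1.3, 6.3]
opening: 0.382
t 13.1 grasp [ 0.5072 -0.1666  0.1031] tcp [ 0.5072 -0.1666  0.2671] yaw 23.1 F [0.3 1.3 6.3] M [ 0.17 -0.24 -0.06] op 33.3 x [ 0. -0. -1.] j6 -53.3
```

```bash
python3 -m crank '[{"offset":[0.0004,0,0],"spin":0},{"offset":[0,0,0],"spin":0},{"offset":[0,0,0],"spin":0}]';python3 st.py
python3 - <<'E'
from rig import bot
from h import *
ims=[]
for n,(c,r) in {"scene":(355,275),"side":(273,275)}.items():
    p=bot.capture(n); im=p["pixels"][r-50:r+50,c-50:c+50]
    ims.append(cv2.resize(im,(400,400),interpolation=cv2.INTER_CUBIC))
cv2.imwrite("pics/f.png",np.hstack(ims))
E
```

```text
time_s: 13.4
position: [0.5072, -0.1666, 0.267]
tcp_rot: [[0.0, -0.392, 0.92], [-0.0, 0.92, 0.392], [-1.0, -0.0, 0.0]]
force: [0.7, 0.2, 9.6]
opening: 0.382
t 13.4 grasp [ 0.5072 -0.1666  0.103 ] tcp [ 0.5072 -0.1666  0.267 ] yaw 23.1 F [0.7 0.2 9.6] M [ 0.2  -0.12  0.01] op 33.3 x [ 0. -0. -1.] j6 -53.3
```

View pics/f.png

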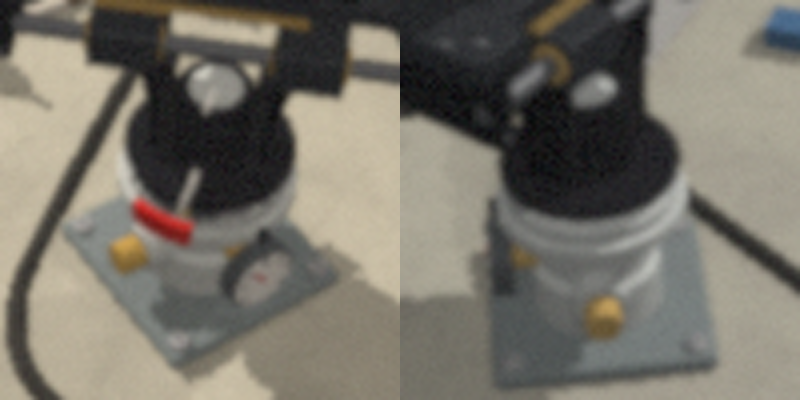

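```bash
python3 -m crank '[{"offset":[-0.0008,0,0],"spin":0},{"offset":[0,0,0],"spin":0}]';python3 st.py; python3 -m crank '[{"offset":[0,0,0],"spin":0},{"offset":[0,0,0],"spin":0},{"offset":[0,0,0],"spin":0},{"offset":[0,0,0],"spin":0},{"offset":[0,0,0],"spin":0},{"offset":[0,0,0],"spin":0}]' 0.075;python3 st.py
```

```text
time_s: 13.7
position: [0.5072, -0.1666, 0.2671]
tcp_rot: [[-0.0, -0.392, 0.92], [-0.0, 0.92, 0.392], [-1.0, -0.0, -0.0]]
force: [0.1, 1.5, 5.8]
opening: 0.379
t 13.7 grasp [ 0.5072 -0.1666  0.1031] tcp [ 0.5072 -0.1666  0.2671] yaw 23.1 F [0.1 1.5 5.8] M [ 0.08 -0.28 -0.02] op 33.0 x [-0. -0. -1.] j6 -53.3
time_s: 14.3
position: [0.5072, -0.1665, 0.2668]
tcp_rot: [[-0.0, -0.392, 0.92], [0.0, 0.92, 0.392], [-1.0, 0.0, -0.0]]
force: [-0.2, -0.5, 1.3]
opening: 0.817
t 14.3 grasp [ 0.5071 -0.1665  0.1028] tcp [ 0.5072 -0.1665  0.2668] yaw 23.09 F [-0.2 -0.5  1.3] M [-0.09  0.06 -0.03] op 71.1 x [-0.  0. -1.] j6 -53.3
```

Released. Raise straight up and check the height and pointer.

```bash
python3 -m crank '[{"offset":[-0.01,0,0],"spin":0},{"offset":[-0.03,0,0],"spin":0},{"offset":[-0.04,0,0],"spin":0},{"offset":[-0.04,0,0],"spin":0},{"offset":[-0.03,0,0],"spin":0},{"offset":[0,0,0],"spin":0},{"offset":[0,0,0],"spin":0},{"offset":[0,0,0],"spin":0}]';python3 st.py
python3 - <<'E'
from rig import bot
from h import *
C=np.array([.508,-.167]);ims=[]
for n,(c,r) in {"scene":(355,275),"side":(273,275)}.items():
    for tag in ("old","new"):
        p=pickle.load(open(f"a_{n}.pkl","rb")) if tag=="old" else bot.capture(n)
        P=cloud(p);ok=p["depth"]>0;R=np.linalg.norm(P[...,:2]-C,axis=-1)
        print(n,tag,"top z",np.median(P[ok&(R<.012)&(P[...,2]>.1)&(P[...,2]<.14)][:,2]),"skirt z",np.median(P[ok&(R>.022)&(R<.034)&(P[...,2]>.07)&(P[...,2]<.1)][:,2]))
    ims.append(cv2.resize(p["pixels"][r-50:r+50,c-50:c+50],(400,400),interpolation=cv2.INTER_CUBIC))
cv2.imwrite("pics/g.png",np.hstack(ims)); 
E
```

```text
time_s: 15.1
position: [0.5067, -0.1662, 0.416]
tcp_rot: [[-0.002, -0.392, 0.92], [0.001, 0.92, 0.392], [-1.0, 0.002, -0.002]]
force: [-0.3, 0.6, -0.2]
opening: 0.862
t 15.1 grasp [ 0.5063 -0.166   0.252 ] tcp [ 0.5067 -0.1662  0.416 ] yaw 23.09 F [-0.3  0.6 -0.2] M [-0.04  0.03  0.04] op 75.0 x [-0.002  0.001 -1.   ] j6 -53.3
scene old top z 0.11719534231914086 skirt z 0.08307694784941239
scene new top z 0.11731056053747291 skirt z 0.08295710768780667
side old top z 0.11741788826329935 skirt z 0.08282872407767461
side new top z 0.11737466762216081 skirt z 0.08293056986870712
```

View pics/g.png

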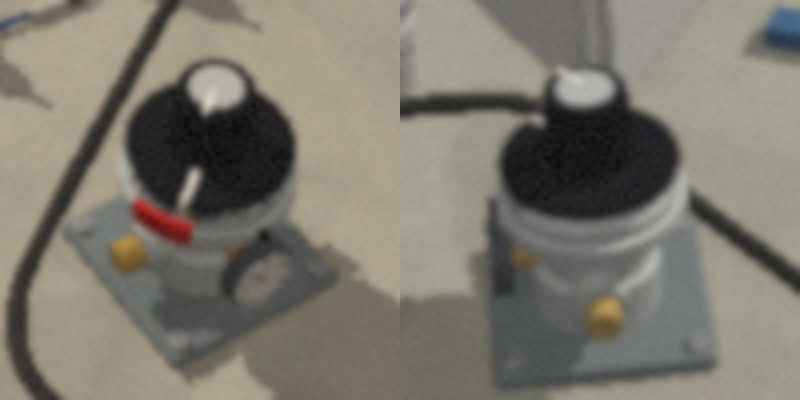

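Knob height matches the locked height to about 0.1 mm, and the pointer is over the near part of the red band. The robot is clear.

```bash
python3 -c "
from rig import bot
print(bot.hand_in())"
```

```text
the job is handed in; nothing more can be done
None
```

The knob is locked in the red band, and I handed the job in at about 15 s of the 51 s allowed. The hand-in reports no verdict.

**What I did:**
- I gripped the knob, lifted it about 8 mm and turned it clockwise to just before the band.
- I lowered it onto the ring and slid along with about 6–10 N of downward force until the key dropped in at about 0.92 rad.
- I centred it to about 0.94 rad and lowered it in small steps until it bottomed, then let go and raised the arm clear.

**Last checks:**
- **Depth:** the knob's top and skirt are within about 0.1 mm of their original locked height in both fixed cameras. The tool also bottomed at its starting grip height, 0.267 m.
- **Pointer:** it sits over the home side of the red band, by eye in the scene picture.
- **Forces:** the reading at the tool stayed at or below 10 N at every check. I did not test the lock by turning or pulling the knob afterwards, so as not to force it.
- **Slot entry:** the downward force eased gradually just before the key dropped in, so the pads may have slipped slightly, up to about 0.4 mm. While the key went in there was also about 5 N of sideways load, which I trimmed out.
- **Other objects:** I planned the path to clear everything else on the table and felt no contact. I did not re-measure the bystanders at the end.

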